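# Unfold the crank of the specimen lift and raise the tissue block

## Task

Two small crank-operated specimen lifts stand on the imaging bench. On the one that carries the layered tissue block, first unfold the folded crank handle outward until it stands fully upright, and only then crank it clockwise (seen from above) up to its stop, so that the block is raised. Leave the other lift, with the flat round dish on it, alone, and let go with the handle still upright.

Things in the scene. Friction and masses are not known exactly. Their poses are not given: they have to be found in the camera images.
- grip (a point): On the centre line of the folding handle (black round grip, 24 mm thick) of the lift carrying the layered block, 45 mm from its hinge pin and 21 mm short of its free end. Own x: from pin to free end; y: along the pin. Folded, it slopes up from the pin inward over the crank arm (16 mm wide, top 106 mm above the table): this point is then 51 mm from the spindle axis, 142 mm above the table.
- handle (a joint): Its unfolding angle (rad): 0 folded, sloping 0.5 rad above level; 1.07 upright at its stop; starts at 0 to 0.2. The pin lies level across the arm's end, 90 mm from the spindle axis, 120 mm above the table: unfolding swings the free end up and outward. Stiff (0.06 N m): stays where left. Upright, point grip is 165 mm above the table.
- spindle (a point): On the vertical axis of that crank, at the pin's height (120 mm above the table); the hub below it ends 112 mm above the table. Fixed. Gearbox under it: 110 x 105 mm, top 72 mm. Own z up; own x points level to the platform (120 x 115 mm), centre 170 mm away, with the layered block (76 x 56 x 39 mm on a white foot), whose top is at most 120 mm above the table.
- crank (a joint): Angle of that crank (rad), growing clockwise seen from above: at 0 the arm points along the spindle point's own y, at pi/2 it is at its stop and points straight at the platform (own x). Starts at -0.25 to 0.35. Takes 0.3 N m (3 to 4 N at the handle), stays where left; lifts the platform 10 mm per rad.
- spare_grip (a point): The same point on the handle of the other, otherwise equal lift, which carries a flat round dish (80 mm across, 14 mm tall); its handle stays folded. To be left alone.

How it is judged:
On the way, in this order (a step that is already met when the one before it is completed fails the run):
1. the handle is unfolded upright (within 13 degrees) before the crank has been turned (crank below 0.75 rad) (value of joint handle above 0.84 rad and value of joint crank below 0.75 rad), for 0.1 s.
2. the crank is turned to its stop (within 10 degrees) with the handle upright (value of joint crank above 1.396 rad and value of joint handle above 0.84 rad), for 0.2 s.
At the end, for the whole second after the job is handed in: The handle stands upright (joint above 0.84 rad, within 13 degrees of its stop), the crank is at rest at its clockwise stop (joint above 1.396 rad, within 10 degrees), and the other lift's handle is within 15 mm of where it was (all of step 2 and velocity of joint crank between -0.05 and 0.05 rad/s and distance of spare_grip from where it was at the start of the episode below 0.015 m); the robot touches nothing.
It fails at once if the other lift's handle is moved more than 15 mm (distance of spare_grip from where it was at the start of the episode above 0.015 m).
It also fails if it takes over 48 s, if anything falls off the work surface, if the arm or the gripper's body presses on something with over 40 N, if the wrist force passes 120 N, or if a joint passes its speed limit or range.

## Robot

A 7-joint arm with a two-finger parallel gripper is mounted at the origin on the work surface. World frame = base frame: x ahead of the robot, y to its left, z up, the work surface at z = 0. Lengths are in m, angles in rad, forces in N, time in s.
With the tool pointing down it reaches from about 0.4 to 0.875 m from the base axis. Payload 19.3 kg.
Tool frame: the origin (TCP) lies on the centre line of the jaws, within the pads' length; the fingertips stand 8 mm ahead of it and the grasp point (between the pads) lies 11 mm behind it (bot.tip_extent is the distance from the TCP to the fingertips, in m); x points along the fingers, y is the direction in which the jaws open and shut, and the axes are right-handed (so a half turn about x gives the same grasp; the last joint's range is limited). The gripper opens to 85 mm and grips with 20 to 120 N. Pads are 22 mm wide; open, the fingers measure 114 mm over their backs; the gripper's body (76 mm by 85 mm) begins 54 mm behind the grasp point. The pads swing forward as they close: fully open they stand 13 mm farther back than shut.
Start: joints at [-1.245, 0.521, -0.036, 1.599, 0.021, 1.021, -0.113], TCP at [0.241, 0.577, 0.219] pointing down, gripper open.
Joint ranges: [-2.91, 2.91], [-0.3, 2.13], [-1.5, 1.42], [0.17, 2.43], [-1.26, 4.41], [0.16, 1.93], [-2.52, 2.52]. Speed limits (rad/s): [1.89, 1.89, 2.39, 2.39, 3.01, 3.01, 3.01].

## Interface

Orientations are given as [roll, pitch, yaw] about the fixed x, y, z axes, in that order (R = Rz(yaw) Ry(pitch) Rx(roll)).
In Python, from workcell import sensors, imaging, order, bot gives the robot as it stands.
- The arm moves only by the tool arm_command, never from a script. Its argument "commands" is a list of rows, each an object of numbers: "dx", "dy", "dz": the shift along the tool's x, y, z in cm; "twist": the turn about the tool's x in rad. A call has 1 to 12 rows; each row is the pose to reach, as a shift and turn from the pose measured when the call began, along the tool's axes at that moment; what a row does not reach only later rows make up. A row lasts 1/12 s, in which the tool goes at most 41.7 mm and 7.16 degrees, less where a joint would pass 70% of its speed; a pose out of reach is approached as far as the arm can. A call with a gripper value outside its range is refused whole. "grip" is the closure, from -1 (fully open) to 1 (shut), set as the call begins (left out, the last holds). The fingers move at their own pace and stop on an object; "squeeze" is the grip in N (left out, the last holds). Time passes only in rows, so rows that repeat a pose let the fingers close. It gives the time, the measured TCP pose, the force and the opening at its end, in the units of the state.
- sensors.observe(): the state, without advancing time (a new reading comes with each control period).
- imaging.grab_frame(name): name is "side" or "top" or "wrist"; returns the picture (420x560x3 uint8, red, green, blue); there is no depth.
- imaging.camera_info(name): a dict with "fx", "fy", "cx", "cy" (pixels), "dist_coeffs" ([k1, k2, p1, p2, k3] as OpenCV has them; the pictures are not rectified), "origin" and "attitude" of the camera in the world. Camera axes: x right, y down, z forward; pixel columns grow to the right and rows downward; lengths in m; the calibration is good to about 2 mm. A picture is of the moment at which its call begins: read the wrist's pose just before it. camera_info takes no time and is no camera call; for the wrist camera it gives the pose at the moment of the call.
- order.job_done(): hands the job in, once; it reports no verdict.
The state is a dict: "clock": time; "qpos": joint angles; "qd": joint speeds; "joint_efforts": joint torques, N m; "position": TCP position; "tool_rot": TCP orientation; "force": force on the tool from outside, world axes, zero at the start; "moment": the same for the moment, N m; "grip_width": finger opening in m.
Only numpy, scipy, OpenCV 4.12 (cv2) and the standard library are available. Lean on these libraries where they do the work, as an engineer would, in place of code of your own. Each camera call takes 0.05 s, during which the arm holds its last target.

## Working session

There is one attempt and no reset: what is moved stays moved. The work goes in short steps, Python scripts to look and compute and a tool call to move; the robot and the scene stay as the last step left them, time stands still between calls to the robot, and variables do not carry over. Pictures are saved under pics/ and viewed, and the job is handed in when it is done.

Besides the shell and the picture viewer there is one more tool, called after ">>>" by a JSON object that holds its "name" and its "arguments", one argument or row to a line. arm_command: Moves the arm, as the interface text tells. Its arguments: {"type":"object","properties":{"commands":{"type":"array"},"grip":{"type":"number"},"squeeze":{"type":"number"}},"required":["commands"]}

```bash
ls; mkdir -p pics; python3 - <<'E'
from workcell import sensors, imaging, order, bot
import cv2
print(sensors.observe())
for n in ["side","top","wrist"]:
    print(n,imaging.camera_info(n))
    cv2.imwrite(f"pics/{n}0.png",imaging.grab_frame(n)[:,:,::-1])
E
```

```text
pics
{'clock': 0.0, 'qpos': array([-1.2451686 ,  0.52202045, -0.03633803,  1.59995585,  0.02116887,
        1.02107565, -0.11279069]), 'qd': array([ 2.21025553e-03,  2.53266832e-03, -7.29628451e-04, -6.78807661e-04,
       -6.73081230e-06,  3.22696846e-03,  1.82270323e-03]), 'joint_efforts': array([-3.57383260e-04, -9.27084732e+01,  1.98006526e+00, -3.69927621e+01,
        1.78903830e-02,  8.42278154e-03,  1.19026681e-04]), 'position': array([0.24087736, 0.57637103, 0.21814027]), 'tool_rot': array([-1.53103463,  1.56972036, -1.92687102]), 'force': array([ 0.88824656, -0.06026967, -0.64660268]), 'moment': array([ 0.07516716,  0.03350657, -0.03085717]), 'grip_width': 0.08522400511984185}
side {'fx': 387.0953909005607, 'fy': 387.0953909005607, 'cx': 280.93026768296323, 'cy': 213.70397831851304, 'dist_coeffs': array([-0.11050421,  0.        ,  0.        ,  0.        ,  0.        ]), 'origin': array([ 0.19892253, -0.34733838,  0.62474995]), 'attitude': array([-2.29782988,  0.00794811, -0.69472536])}
top {'fx': 407.15522347599364, 'fy': 407.15522347599364, 'cx': 284.8947483232063, 'cy': 208.83160988261307, 'dist_coeffs': array([0.00487975, 0.        , 0.        , 0.        , 0.        ]), 'origin': array([0.38317144, 0.02364101, 0.86365688]), 'attitude': array([-2.99141896,  0.00825397, -1.55888679])}
wrist {'fx': 349.18281980922444, 'fy': 349.18281980922444, 'cx': 273.59408709597534, 'cy': 209.15872624517831, 'dist_coeffs': array([-0.00597623,  0.        ,  0.        ,  0.        ,  0.        ]), 'origin': array([0.18162033, 0.60232958, 0.373812  ]), 'attitude': array([2.87897687e+00, 5.92493914e-04, 1.17321053e+00])}
```

View pics/side0.png

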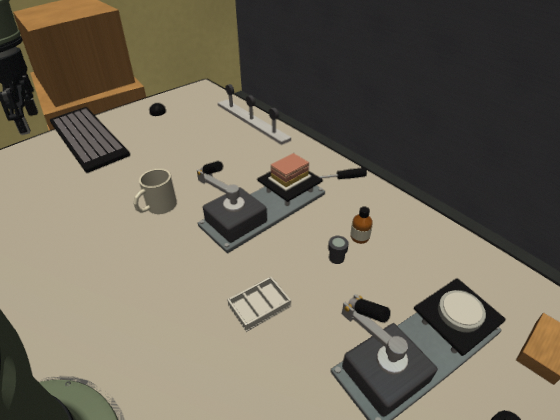

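View pics/top0.png

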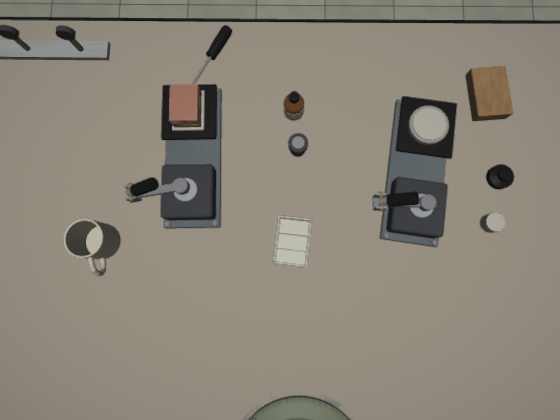

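View pics/wrist0.png

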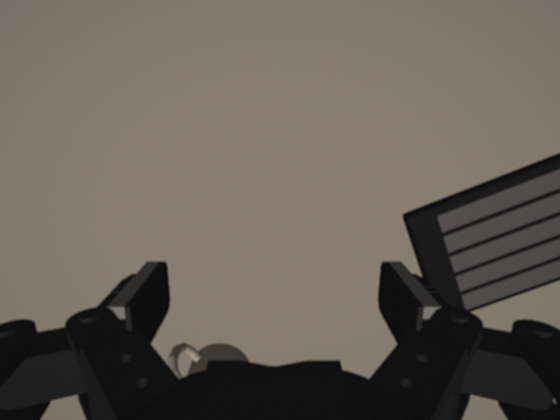

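```bash
cat > h.py <<'E'
import numpy as np, cv2
from scipy.spatial.transform import Rotation as R
from scipy.optimize import least_squares
from workcell import imaging, sensors, bot
def cam(n): 
    c=imaging.camera_info(n); return c
def K(c): return np.array([[c['fx'],0,c['cx']],[0,c['fy'],c['cy']],[0,0,1]])
def Rc(c): return R.from_euler('xyz',c['attitude']).as_matrix()
def proj(c,P):
    M=Rc(c); P=np.atleast_2d(P); q=(P-c['origin'])@M
    return cv2.projectPoints(q,np.zeros(3),np.zeros(3),K(c),c['dist_coeffs'])[0][:,0]
def ray(c,uv):
    p=cv2.undistortPoints(np.array([[uv]],float),K(c),c['dist_coeffs'])[0,0]
    d=Rc(c)@np.array([p[0],p[1],1]); return c['origin'],d/np.linalg.norm(d)
def atz(c,uv,z):
    o,d=ray(c,uv); return o+d*(z-o[2])/d[2]
def tri(a,b):
    # two (cam,uv)
    A=np.zeros((3,3));v=np.zeros(3);rs=[ray(*a),ray(*b)]
    for o,d in rs:
        Q=np.eye(3)-np.outer(d,d);A+=Q;v+=Q@o
    p=np.linalg.solve(A,v); return p,[np.linalg.norm(np.cross(p-o,d)) for o,d in rs]
def crop(img,x,y,w,h,s,fn):
    cv2.imwrite(fn,cv2.resize(img[y:y+h,x:x+w],None,fx=s,fy=s,interpolation=cv2.INTER_CUBIC))
E
python3 - <<'E'
from h import *
crop(cv2.imread('pics/top0.png'),110,70,130,100*165//100,4.5 and 3.5,'pics/t0c.png')
crop(cv2.imread('pics/top0.png'),115,150,110,85,7,'pics/t0d.png')
crop(cv2.imread('pics/side0.png'),185,140,110,85,7,'pics/s0d.png')
E
```

```text
(no output)
```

View pics/t0d.png

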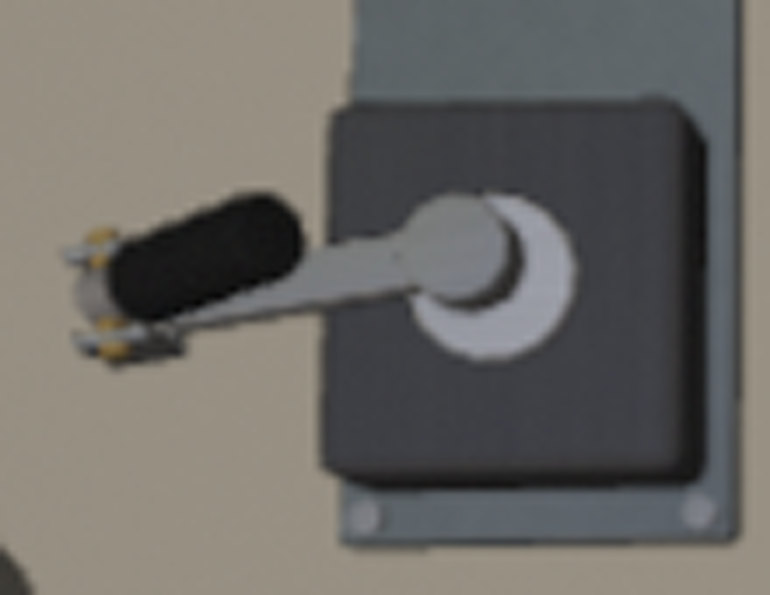

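View pics/s0d.png

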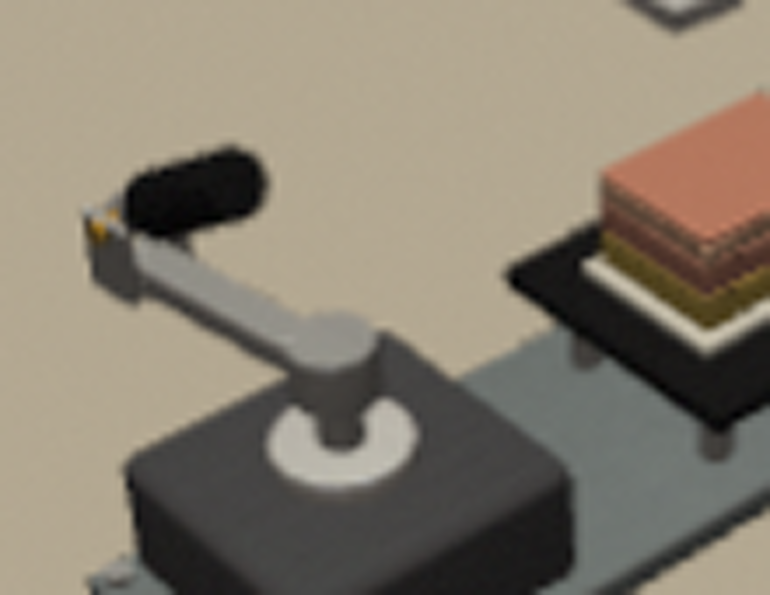

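View pics/t0c.png

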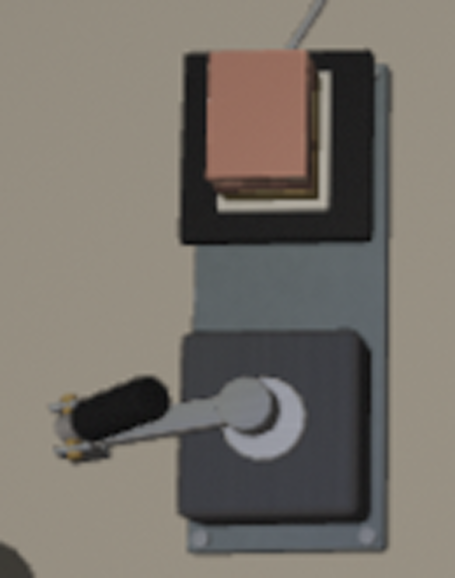

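```bash
python3 - <<'E'
from h import *
t=cam('top');s=cam('side')
d=lambda u,v:(115+u/7,150+v/7)
e=lambda u,v:(185+u/7,140+v/7)
hub=d(463,247);pin=d(107,292)
print('hub',atz(t,hub,.112),atz(s,e(335,342),.112), tri((t,hub),(s,e(335,342))))
print('pin',atz(t,pin,.12), tri((t,pin),(s,e(100,222))))
H=tri((t,hub),(s,e(335,342)))[0];P=atz(t,pin,.12)
print('L',np.linalg.norm((P-H)[:2]))
# far cap end center
print('handle end',tri((t,d(270,235)),(s,e(240,175))))
g=lambda u,v:(110+u/3.5,70+v/3.5)
a,b=atz(t,g(187,550),.01),atz(t,g(386,550),.01); c=atz(t,g(388,65),.01)
print('base',a,b,c)
pc=[atz(t,g(*q),.068) for q in [(186,53),(372,52),(371,241),(181,242)]];print('plat',np.mean(pc,0),pc)
gb=[atz(t,g(*q),.072) for q in [(185,333),(360,332),(362,520),(180,517)]];print('gear',np.mean(gb,0),gb)
E
```

```text
hub [0.53967741 0.22752005 0.112     ] [0.53735043 0.2270942  0.112     ] (array([0.5391503 , 0.2283303 , 0.11056123]), [np.float64(0.0009256263943068812), np.float64(0.0009256263943069563)])
pin [0.52481059 0.31965142 0.12      ] (array([0.51969536, 0.32482313, 0.11415952]), [np.float64(0.006847326465075871), np.float64(0.006847326465075767)])
L 0.09244011164650748
handle end (array([0.53288152, 0.26469773, 0.15659274]), [np.float64(0.00012367626653393243), np.float64(0.00012367626653391183)])
base [0.47043543 0.28811234 0.01      ] [0.47174917 0.1680006  0.01      ] [0.78092359 0.17770384 0.01      ]
plat [0.70304893 0.23037572 0.068     ] [array([0.76037477, 0.2873916 , 0.068     ]), array([0.76196324, 0.17701223, 0.068     ]), array([0.64575953, 0.17331926, 0.068     ]), array([0.64409816, 0.28377981, 0.068     ])]
gear [0.53596046 0.22486266 0.072     ] [array([0.58877412, 0.27710466, 0.072     ]), array([0.5903641 , 0.17686455, 0.072     ]), array([0.48205623, 0.17158743, 0.072     ]), array([0.48264738, 0.27389401, 0.072     ])]
```

```bash
cat >> h.py <<'E'
S=np.array([.5385,.2275]);yaw=.032;X=np.array([np.cos(yaw),np.sin(yaw)]);Y=np.array([-X[1],X[0]])
def adir(c): return np.cos(c)*Y+np.sin(c)*X
def gp(c,phi,l=.045):
    th=.5+phi; r=.09-l*np.cos(th); return np.r_[S+r*adir(c),.12+l*np.sin(th)]
def plan(tgt,jaw=None,st=None):
    st=st or sensors.observe(); M=R.from_euler('xyz',st['tool_rot']).as_matrix()
    print('pos',st['position'],'x',M[:,0].round(3),'y',M[:,1].round(3),'w',st['grip_width'],'F',st['force'].round(1),'q',st['qpos'].round(2),'t',st['clock'])
    print('d(cm)',((np.array(tgt)-st['position'])@M*100).round(2))
    if jaw is not None:
        j=np.r_[jaw,0]; a=np.arctan2(j@M[:,2],j@M[:,1]); print('twist',a,'or',a+np.pi,a-np.pi)
E
python3 - <<'E'
from h import *
c=-.125; g=gp(c,.12); print('gp',g)
t=g.copy(); t[2]=.22
p=np.array([adir(c)[1],-adir(c)[0]]); print(p)
plan(t,p)
print([x for x in dir(bot) if x[0]!='_'])
tc=cam('top');sc=cam('side')
for phi in (0,.1,.2):
  for l in (.066,):
    print(phi,l,(proj(tc,gp(c,phi,l))-[115,150])*7,(proj(sc,gp(c,phi,l))-[185,140])*7)
E
```

```text
gp [0.53015444 0.28021899 0.14614658]
[0.98770079 0.15635581]
pos [0.24091755 0.57642654 0.21826785] x [-0.    -0.001 -1.   ] y [ 0.386  0.923 -0.001] w 0.08566282379507403 F [ 0.8  0.3 -0. ] q [-1.25  0.52 -0.04  1.6   0.02  1.02 -0.11] t 0.15
d(cm) [ -0.16 -16.18  38.11]
twist 1.0179516087699263 or 4.159544262359719 -2.123641044819867
['IKError', 'tip_extent']
0 0.066 [[297.75878144 237.41693331]] [[253.65612058 195.39815557]]
0.1 0.066 [[277.18895577 234.70314782]] [[244.09102853 176.00097178]]
0.2 0.066 [[254.63658023 232.56975365]] [[233.4343149  156.89548626]]
```

>>> {"name": "arm_command", "arguments": {
  "commands": [
    {"dx": -1,"dy": -1.4,"dz": 3.2,"twist": 0.08},
    {"dx": -1,"dy": -2.8,"dz": 6.4,"twist": 0.17},
    {"dx": -1,"dy": -4.2,"dz": 9.6,"twist": 0.25},
    {"dx": -1,"dy": -5.6,"dz": 12.8,"twist": 0.34},
    {"dx": -1,"dy": -7,"dz": 16,"twist": 0.42},
    {"dx": -1,"dy": -8.4,"dz": 19.2,"twist": 0.51},
    {"dx": -1,"dy": -9.8,"dz": 22.4,"twist": 0.6},
    {"dx": -1,"dy": -11.2,"dz": 25.6,"twist": 0.7},
    {"dx": -1,"dy": -12.6,"dz": 28.8,"twist": 0.78},
    {"dx": -1,"dy": -14,"dz": 32,"twist": 0.86},
    {"dx": -1,"dy": -15.2,"dz": 35.2,"twist": 0.94},
    {"dx": -1,"dy": -16.2,"dz": 38.1,"twist": 1.018}
  ],
  "grip": -1,
  "squeeze": 30
}}

```text
clock: 1.15
position: [0.5312, 0.2781, 0.2285]
tool_rot: [-0.343, 1.57, -1.761]
force: [1.0, 0.4, 0.3]
grip_width: 0.085
```

>>> {"name": "arm_command", "arguments": {
  "commands": [
    {"dx": 0},
    {"dx": 0},
    {"dx": 0}
  ]
}}

```text
validation failed for argument at $.co...
```

```bash
python3 - <<'E'
from h import *
c=-.125; g=gp(c,.05); t=g.copy(); t[2]-=.011
p=np.array([adir(c)[1],-adir(c)[0]])
plan(t,p)
for n in ['wrist','side','top']:
    cv2.imwrite(f'pics/{n}1.png',imaging.grab_frame(n)[:,:,::-1])
w=cam('wrist')
print(proj(w,np.array([gp(c,f,l) for f in(0,.1,.2) for l in (0,.045,.066)])))
crop(cv2.imread('pics/side1.png'),150,90,160,120,5,'pics/s1d.png')
E
```

```text
pos [0.53117899 0.27805136 0.22846457] x [-0.    -0.001 -1.   ] y [ 0.988  0.152 -0.   ] w 0.08501502348641946 F [1.  0.4 0.3] q [-0.78  0.49  0.28  1.67 -0.15  1.01 -0.29] t 1.15
d(cm) [ 9.59 -0.06 -0.07]
twist -0.004782629827840106 or 3.136810023761953 -3.1463752834176333
[[270.61983928 152.13863196]
 [270.8432146  210.59683102]
 [270.95435456 239.59291412]
 [270.61983928 152.13863196]
 [270.77657966 208.82433335]
 [270.85671917 237.68377855]
 [270.61983928 152.13863196]
 [270.70592167 206.37895958]
 [270.75122525 234.71618966]]
```

View pics/wrist1.png

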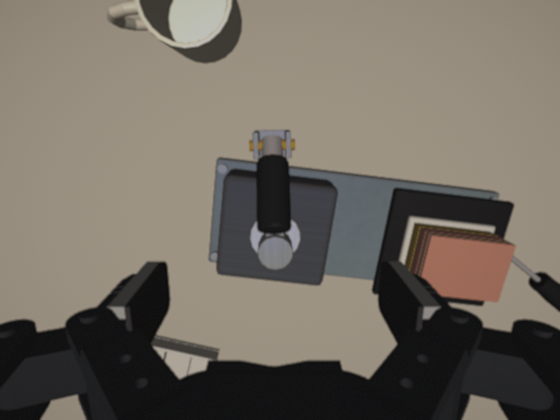

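View pics/s1d.png

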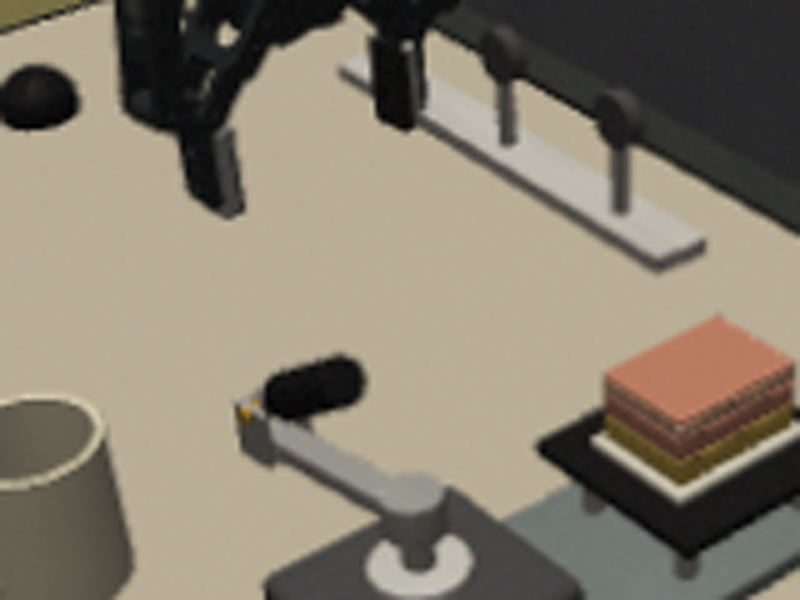

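```bash
python3 - <<'E'
from h import *
w=cam('wrist');c=-.125
print(proj(w,np.array([np.r_[S,.112],gp(c,0,0)])))
print(atz(w,(275,250),.112),atz(w,(272,145),.12))
crop(cv2.imread('pics/wrist1.png'),200,110,150,170,3.5,'pics/w1d.png')
E
```

```text
[[271.59339707 259.35367208]
 [270.61983928 152.13863196]]
[0.54005426 0.236222   0.112     ] [0.52466294 0.32176882 0.12      ]
```

View pics/w1d.png

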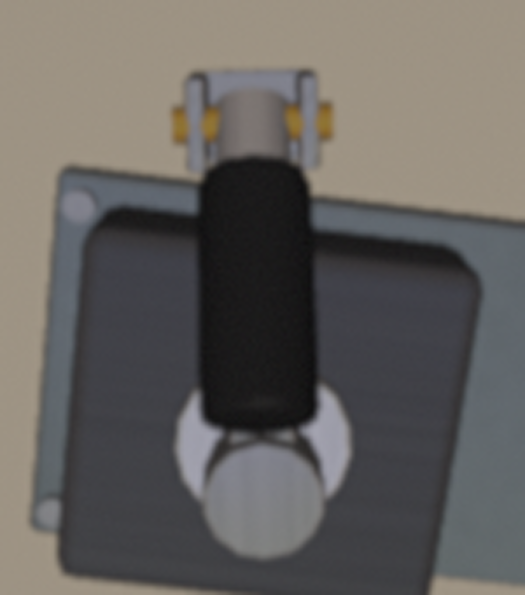

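>>> {"name": "arm_command", "arguments": {
  "commands": [
    {"dx": 2,"dy": 0.05,"dz": -0.1},
    {"dx": 4,"dy": 0.05,"dz": -0.2},
    {"dx": 6,"dy": 0.05,"dz": -0.3},
    {"dx": 8,"dy": 0.05,"dz": -0.3},
    {"dx": 9.2,"dy": 0.05,"dz": -0.3},
    {"dx": 9.6,"dy": 0.05,"dz": -0.3},
    {"dx": 9.6,"dy": 0.05,"dz": -0.3},
    {"dx": 9.6,"dy": 0.05,"dz": -0.3}
  ]
}}

```text
validation failed for argument at $.co...
```

```bash
sed -i 's/S=np.array(\[.5385,.2275\])/S=np.array([.539,.231])/' h.py; python3 - <<'E'
from h import *
c=-.125; t=gp(c,.03); t[2]-=.011
plan(t,np.array([adir(c)[1],-adir(c)[0]]))
for n in ['wrist','side']:
    cv2.imwrite(f'pics/{n}2.png',imaging.grab_frame(n)[:,:,::-1])
crop(cv2.imread('pics/side2.png'),150,90,160,120,5,'pics/s2d.png')
E
```

```text
pos [0.53139603 0.27786029 0.22813287] x [-0.    -0.002 -1.   ] y [ 0.988  0.152 -0.   ] w 0.08541550575017501 F [-0.5  1.1  0. ] q [-0.78  0.49  0.28  1.67 -0.15  1.01 -0.29] t 1.3
d(cm) [ 9.64  0.02 -0.39]
twist -0.004366112502158549 or 3.1372265410876348 -3.1459587660919515
```

View pics/wrist2.png

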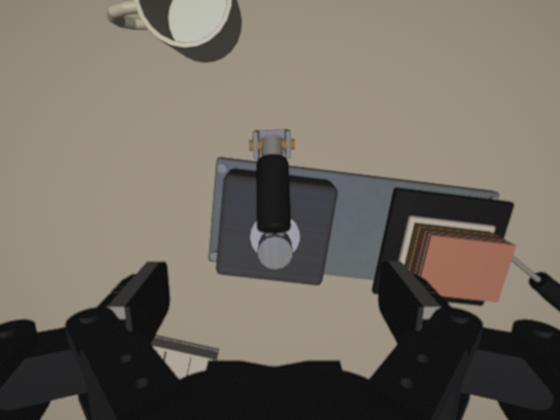

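View pics/s2d.png

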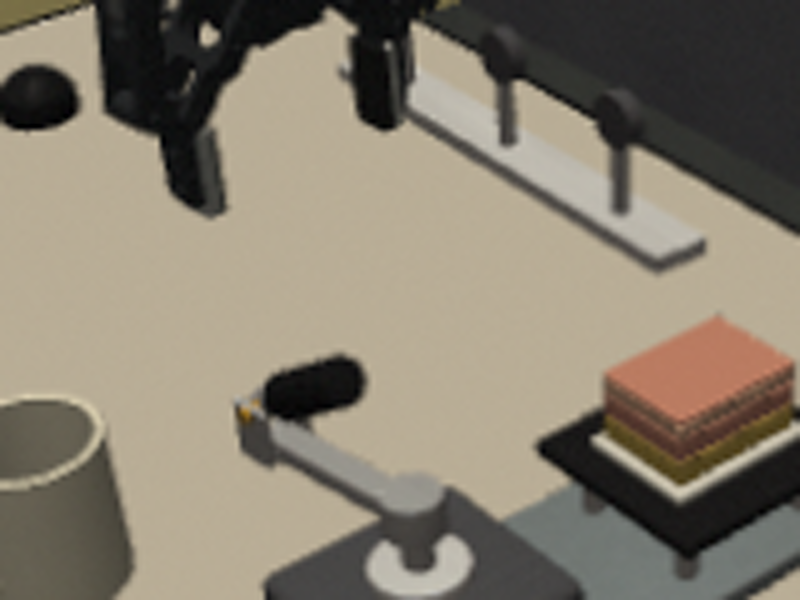

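The call was refused, probably because rows need all four keys. The picture shows nothing moved.

>>> {"name": "arm_command", "arguments": {
  "commands": [
    {"dx": 2,"dy": 0,"dz": -0.1,"twist": 0},
    {"dx": 4,"dy": 0,"dz": -0.2,"twist": 0},
    {"dx": 6,"dy": 0,"dz": -0.3,"twist": 0},
    {"dx": 8,"dy": 0,"dz": -0.4,"twist": 0},
    {"dx": 9.2,"dy": 0,"dz": -0.4,"twist": 0},
    {"dx": 9.6,"dy": 0,"dz": -0.4,"twist": 0},
    {"dx": 9.6,"dy": 0,"dz": -0.4,"twist": 0},
    {"dx": 9.6,"dy": 0,"dz": -0.4,"twist": 0}
  ]
}}

```text
clock: 2.07
position: [0.529, 0.2846, 0.1329]
tool_rot: [-0.981, 1.57, -2.393]
force: [-0.2, -0.1, -0.8]
grip_width: 0.0854
```

```bash
python3 - <<'E'
from h import *
c=-.125; t=gp(c,.03); t[2]-=.011
plan(t,np.array([adir(c)[1],-adir(c)[0]]))
for n in ['wrist','side']:
    cv2.imwrite(f'pics/{n}3.png',imaging.grab_frame(n)[:,:,::-1])
crop(cv2.imread('pics/side3.png'),150,90,160,120,5,'pics/s3d.png')
E
```

```text
pos [0.52902659 0.28463648 0.13288568] x [-0. -0. -1.] y [ 0.987  0.158 -0.   ] w 0.08539509731292227 F [-0.2 -0.1 -0.8] q [-0.76  0.6   0.24  1.75 -0.19  0.81 -0.27] t 2.0667
d(cm) [0.11 0.15 0.34]
twist 0.0012986581388685584 or 3.1428913117286617 -3.1402939954509246
```

View pics/wrist3.png

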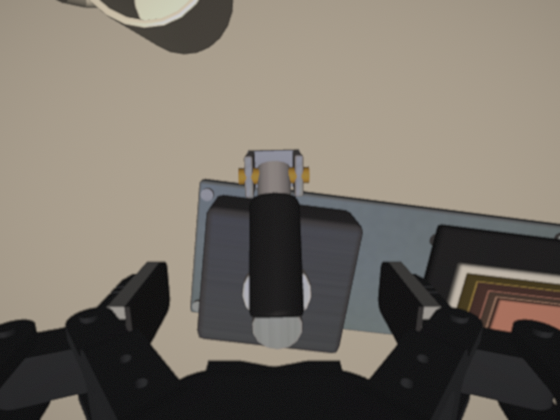

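View pics/s3d.png

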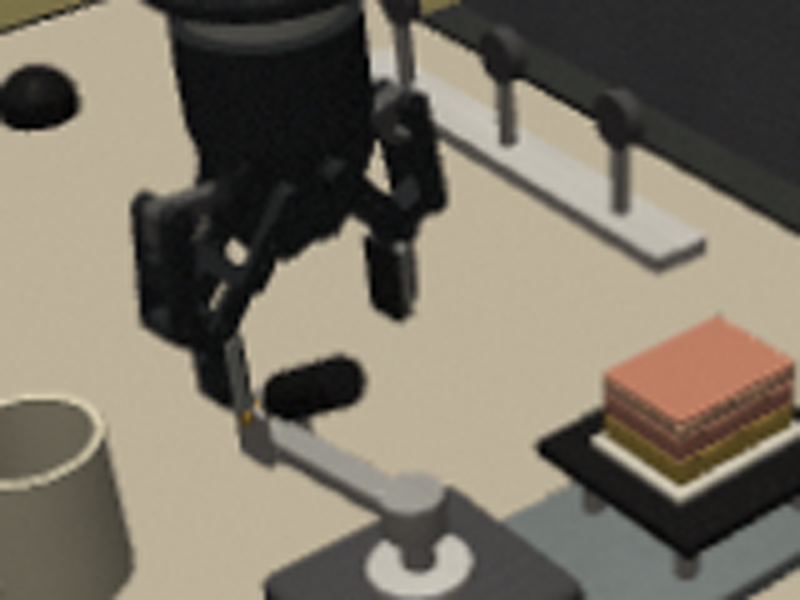

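>>> {"name": "arm_command", "arguments": {
  "commands": [
    {"dx": 0,"dy": 0,"dz": 0.3,"twist": 0},
    {"dx": 0,"dy": 0,"dz": 0.3,"twist": 0},
    {"dx": 0,"dy": 0,"dz": 0.3,"twist": 0},
    {"dx": 0,"dy": 0,"dz": 0.3,"twist": 0},
    {"dx": 0,"dy": 0,"dz": 0.3,"twist": 0},
    {"dx": 0,"dy": 0,"dz": 0.3,"twist": 0},
    {"dx": 0,"dy": 0,"dz": 0.3,"twist": 0},
    {"dx": 0,"dy": 0,"dz": 0.3,"twist": 0},
    {"dx": 0,"dy": 0,"dz": 0.3,"twist": 0},
    {"dx": 0,"dy": 0,"dz": 0.3,"twist": 0},
    {"dx": 0,"dy": 0,"dz": 0.3,"twist": 0},
    {"dx": 0,"dy": 0,"dz": 0.3,"twist": 0}
  ],
  "grip": 1,
  "squeeze": 25
}}

```text
clock: 3.17
position: [0.53, 0.2816, 0.1333]
tool_rot: [1.67, 1.57, 0.257]
force: [3.7, -0.8, 2.9]
grip_width: 0.0228
```

```bash
python3 - <<'E'
from h import *
c=-.125; t=gp(c,.03); t[2]-=.011
plan(t,np.array([adir(c)[1],-adir(c)[0]]))
for n in ['wrist','side']:
    cv2.imwrite(f'pics/{n}4.png',imaging.grab_frame(n)[:,:,::-1])
crop(cv2.imread('pics/side4.png'),150,90,160,120,5,'pics/s4d.png')
E
```

```text
pos [0.52999244 0.28161311 0.13331908] x [ 0.001  0.    -1.   ] y [0.988 0.157 0.001] w 0.022788857192248286 F [ 3.7 -0.8  2.9] q [-0.76  0.6   0.24  1.76 -0.19  0.81 -0.26] t 3.1667
d(cm) [0.16 0.1  0.02]
twist 0.000857427605629128 or 3.142450081195422 -3.140735225984164
```

View pics/wrist4.png

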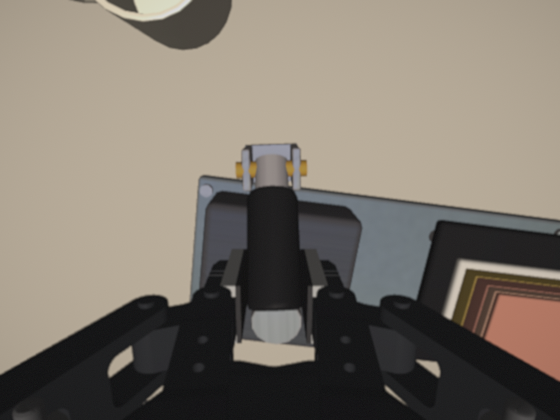

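View pics/s4d.png

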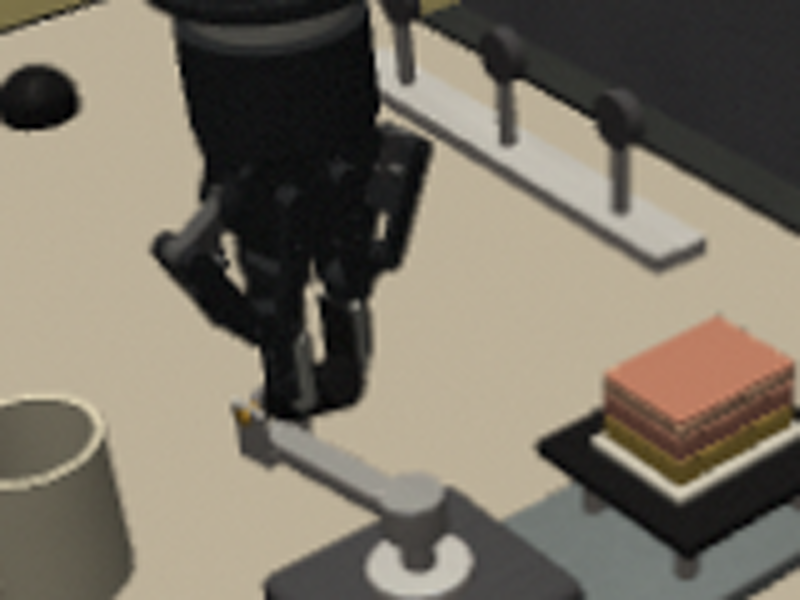

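>>> {"name": "arm_command", "arguments": {
  "commands": [
    {"dx": -0.4,"dy": 0,"dz": -0.26,"twist": 0},
    {"dx": -0.75,"dy": 0,"dz": -0.55,"twist": 0},
    {"dx": -1.08,"dy": 0,"dz": -0.9,"twist": 0},
    {"dx": -1.37,"dy": 0,"dz": -1.25,"twist": 0},
    {"dx": -1.63,"dy": 0,"dz": -1.65,"twist": 0},
    {"dx": -1.84,"dy": 0,"dz": -2.05,"twist": 0},
    {"dx": -2.0,"dy": 0,"dz": -2.5,"twist": 0},
    {"dx": -2.13,"dy": 0,"dz": -2.95,"twist": 0},
    {"dx": -2.2,"dy": 0,"dz": -3.4,"twist": 0},
    {"dx": -2.25,"dy": 0,"dz": -3.9,"twist": 0},
    {"dx": -2.25,"dy": 0,"dz": -4.1,"twist": 0},
    {"dx": -2.25,"dy": 0,"dz": -4.1,"twist": 0}
  ]
}}

```text
clock: 4.27
position: [0.5233, 0.3227, 0.1559]
tool_rot: [1.844, 1.57, 0.432]
force: [-0.5, 0.1, -0.8]
grip_width: 0.0001
```

```bash
python3 - <<'E'
from h import *
c=-.125; t=gp(c,1.07); t[2]-=.011
plan(t,np.array([adir(c)[1],-adir(c)[0]]))
for n in ['wrist','side','top']:
    cv2.imwrite(f'pics/{n}5.png',imaging.grab_frame(n)[:,:,::-1])
crop(cv2.imread('pics/side5.png'),150,90,160,120,5,'pics/s5d.png')
E
```

```text
pos [0.52334551 0.32273531 0.15586922] x [ 0.001  0.    -1.   ] y [0.987 0.158 0.001] w 9.055292609434709e-05 F [-0.5  0.1 -0.8] q [-0.82  0.59  0.25  1.7  -0.18  0.88 -0.33] t 4.2667
d(cm) [0.19 0.11 0.31]
twist 0.0015539868692354436 or 3.1431466404590287 -3.1400386667205575
```

View pics/wrist5.png

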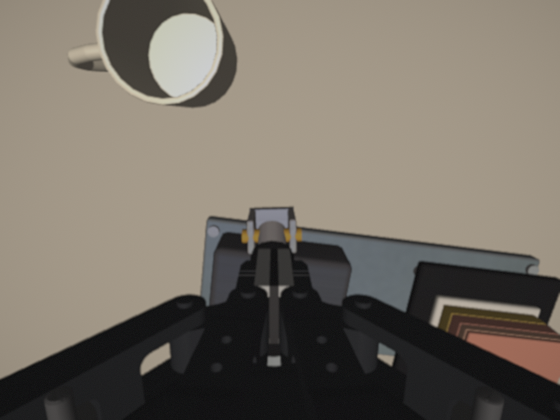

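View pics/s5d.png

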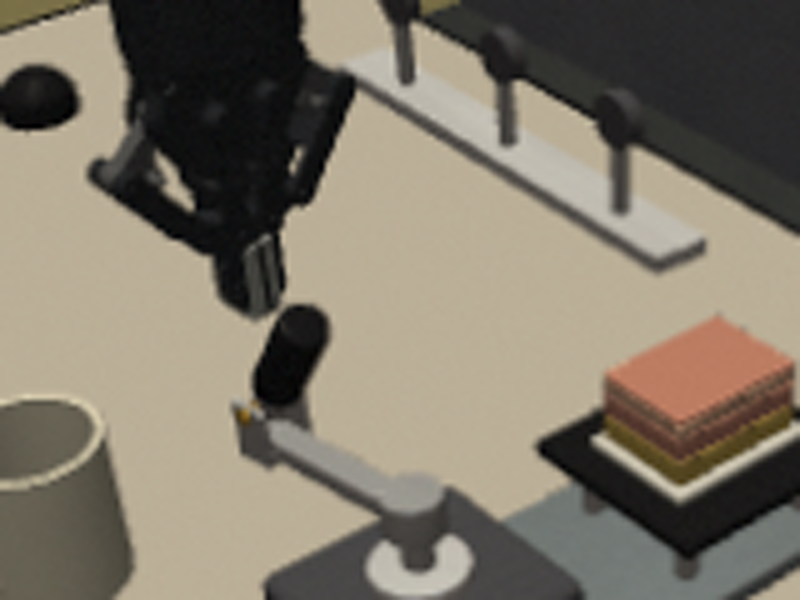

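>>> {"name": "arm_command", "arguments": {
  "commands": [
    {"dx": -2.5,"dy": 0,"dz": -0.3,"twist": 0},
    {"dx": -5,"dy": 0,"dz": -0.3,"twist": 0},
    {"dx": -5,"dy": 0,"dz": 0,"twist": 0},
    {"dx": -5,"dy": 0.1,"dz": 2.5,"twist": 0},
    {"dx": -5,"dy": 0.1,"dz": 5,"twist": 0},
    {"dx": -5,"dy": 0.1,"dz": 7.5,"twist": 0},
    {"dx": -5,"dy": 0.1,"dz": 7.5,"twist": 0},
    {"dx": -5,"dy": 0.1,"dz": 7.5,"twist": 0},
    {"dx": -3,"dy": 0.1,"dz": 7.5,"twist": 0},
    {"dx": -1,"dy": 0.1,"dz": 7.5,"twist": 0},
    {"dx": 0.3,"dy": 0.1,"dz": 7.5,"twist": 0},
    {"dx": 0.3,"dy": 0.1,"dz": 7.5,"twist": 0}
  ]
}}

```text
clock: 5.42
position: [0.5349, 0.2482, 0.1503]
tool_rot: [-1.162, 1.568, -2.574]
force: [-0.4, -0.2, -1.0]
grip_width: 0.0
```

```bash
python3 - <<'E'
from h import *
c=-.125; t=gp(c,1.07); t[:2]-=.02*adir(c);t[2]=.153
plan(t,np.array([adir(c)[1],-adir(c)[0]]))
for n in ['wrist','side']:
    cv2.imwrite(f'pics/{n}6.png',imaging.grab_frame(n)[:,:,::-1])
crop(cv2.imread('pics/side6.png'),150,90,160,120,5,'pics/s6d.png')
E
```

```text
pos [0.53492877 0.24821743 0.15029969] x [-0.003 -0.002 -1.   ] y [ 0.987  0.158 -0.003] w 1.841322898850174e-05 F [-0.4 -0.2 -1. ] q [-0.71  0.56  0.26  1.77 -0.18  0.84 -0.21] t 5.4167
d(cm) [-0.28  0.14 -5.23]
twist 0.0015537177538815427 or 3.1431463713436747 -3.1400389358359115
```

View pics/wrist6.png

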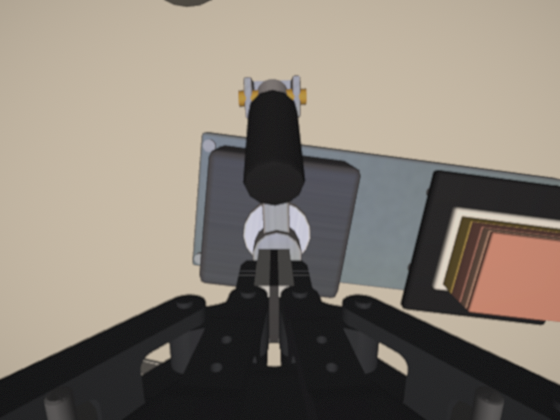

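View pics/s6d.png

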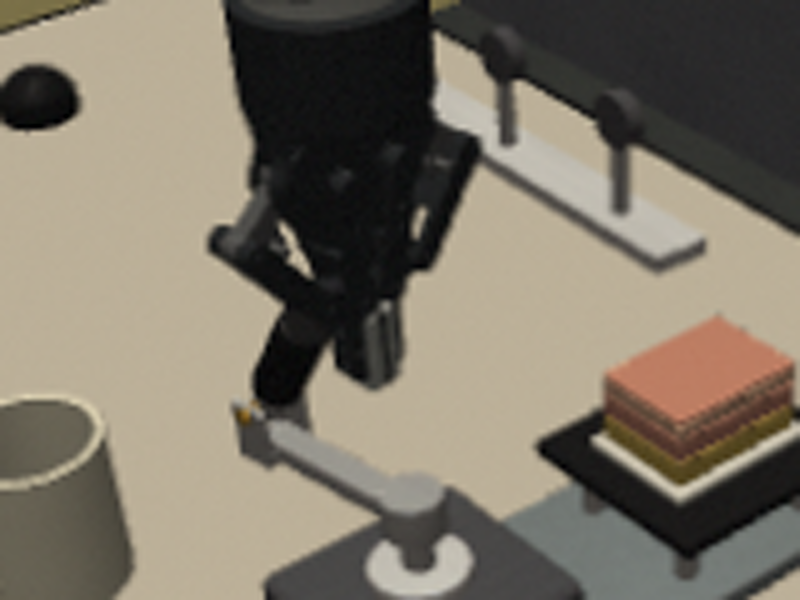

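>>> {"name": "arm_command", "arguments": {
  "commands": [
    {"dx": 0,"dy": 0,"dz": -0.6,"twist": 0},
    {"dx": 0,"dy": 0,"dz": -1.2,"twist": 0},
    {"dx": 0,"dy": 0,"dz": -1.8,"twist": 0},
    {"dx": 0,"dy": 0,"dz": -2.4,"twist": 0},
    {"dx": 0,"dy": 0,"dz": -3,"twist": 0},
    {"dx": 0,"dy": 0,"dz": -3.5,"twist": 0},
    {"dx": 0,"dy": 0,"dz": -4,"twist": 0},
    {"dx": 0,"dy": 0,"dz": -4.3,"twist": 0},
    {"dx": 0,"dy": 0,"dz": -4.6,"twist": 0},
    {"dx": 0,"dy": 0,"dz": -4.8,"twist": 0},
    {"dx": 0,"dy": 0,"dz": -4.9,"twist": 0},
    {"dx": 0,"dy": 0,"dz": -4.9,"twist": 0}
  ]
}}

```text
clock: 6.52
position: [0.5285, 0.297, 0.1529]
tool_rot: [0.97, 1.571, -0.443]
force: [-0.4, -0.0, -0.3]
grip_width: 0.0001
```

```bash
python3 - <<'E'
from h import *
c=-.125; t=gp(c,1.07); t[:2]-=.02*adir(c);t[2]=.153
plan(t,np.array([adir(c)[1],-adir(c)[0]]))
for n in ['wrist','side']:
    cv2.imwrite(f'pics/{n}7.png',imaging.grab_frame(n)[:,:,::-1])
crop(cv2.imread('pics/side7.png'),150,90,160,120,5,'pics/s7d.png')
E
```

```text
pos [0.52846787 0.29699207 0.15287312] x [ 0. -0. -1.] y [0.988 0.158 0.   ] w 5.6640770181713476e-05 F [-0.4 -0.  -0.3] q [-0.79  0.58  0.26  1.72 -0.19  0.86 -0.29] t 6.5167
d(cm) [-0.01  0.01 -0.31]
twist 0.0012465623711016866 or 3.142839215960895 -3.1403460912186913
```

View pics/wrist7.png

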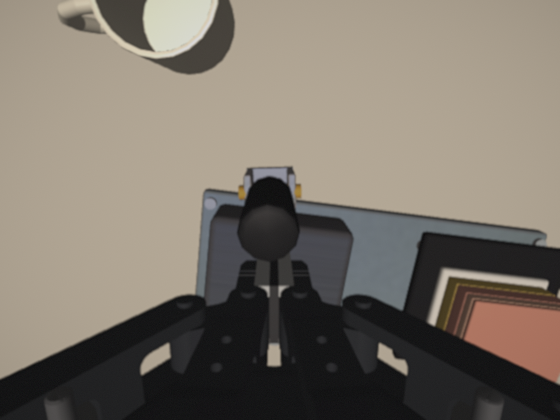

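View pics/s7d.png

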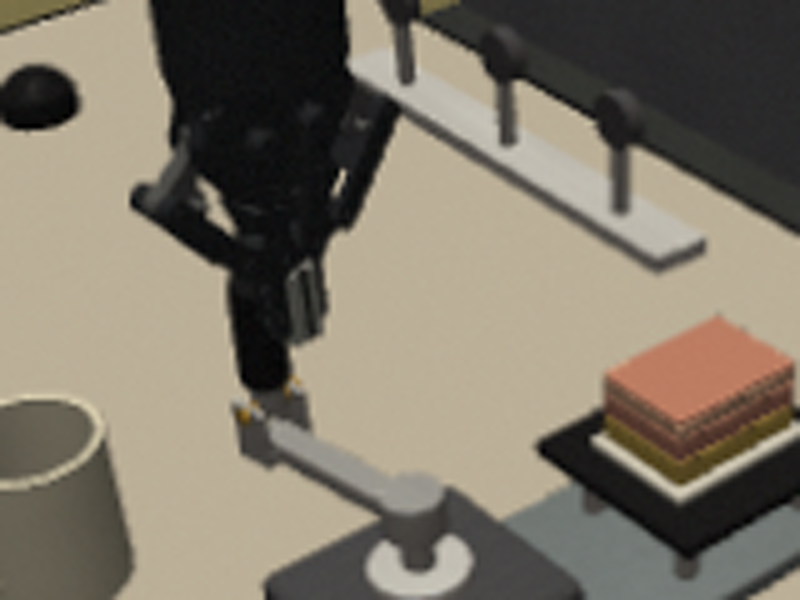

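>>> {"name": "arm_command", "arguments": {
  "commands": [
    {"dx": 0,"dy": 0,"dz": -0.2,"twist": 0},
    {"dx": 0,"dy": 0,"dz": -0.4,"twist": 0},
    {"dx": 0,"dy": 0,"dz": -0.6,"twist": 0},
    {"dx": 0,"dy": 0,"dz": -0.6,"twist": 0}
  ]
}}

```text
clock: 6.95
position: [0.5281, 0.2999, 0.1528]
tool_rot: [-0.122, 1.567, -1.537]
force: [0.5, -14.4, 5.9]
grip_width: -0.0001
```

>>> {"name": "arm_command", "arguments": {
  "commands": [
    {"dx": 0,"dy": 0,"dz": -0.2,"twist": 0},
    {"dx": 0,"dy": 0,"dz": -0.3,"twist": 0},
    {"dx": 0,"dy": 0,"dz": -0.3,"twist": 0}
  ]
}}

```text
clock: 7.2
position: [0.5282, 0.2998, 0.1528]
tool_rot: [-0.184, 1.563, -1.601]
force: [-0.7, -16.1, 7.1]
grip_width: 0.0001
```

```bash
python3 - <<'E'
from h import *
c=-.125; t=gp(c,1.07); t[:2]-=.02*adir(c);t[2]=.153
plan(t,np.array([adir(c)[1],-adir(c)[0]]))
for n in ['wrist','side']:
    cv2.imwrite(f'pics/{n}8.png',imaging.grab_frame(n)[:,:,::-1])
crop(cv2.imread('pics/side8.png'),150,90,160,120,5,'pics/s8d.png')
w=cam('wrist')
print([proj(w,gp(c,f,.066)).round(1) for f in (.7,.84,.95,1.07)],proj(w,gp(c,0,0)))
E
```

```text
pos [0.52816412 0.29984384 0.15281505] x [-0.    -0.008 -1.   ] y [ 0.988  0.153 -0.001] w 0.0001260284059480457 F [ -0.7 -16.1   7.1] q [-0.8   0.59  0.26  1.72 -0.18  0.87 -0.3 ] t 7.2
d(cm) [-0.02 -0.01 -0.03]
twist -0.0030796970015285518 or 3.1385129565882646 -3.1446723505913217
[array([[270.7, 294.4]]), array([[270.5, 277.6]]), array([[270.3, 261.9]]), array([[270.2, 242.9]])] [[271.36234205 200.0569848 ]]
```

View pics/wrist8.png

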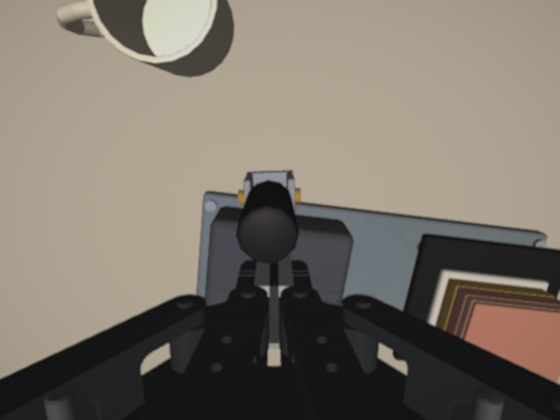

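View pics/s8d.png

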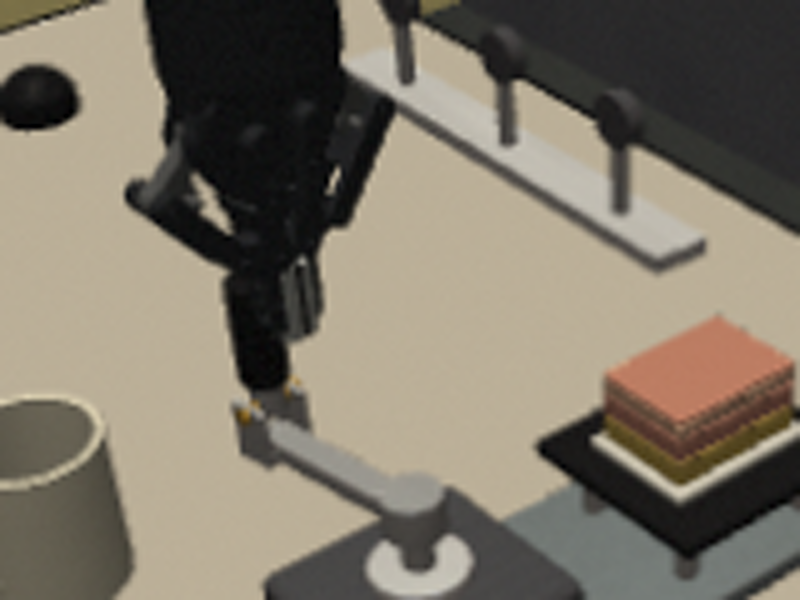

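>>> {"name": "arm_command", "arguments": {
  "commands": [
    {"dx": 0,"dy": 0,"dz": 0.6,"twist": 0},
    {"dx": 0,"dy": 0,"dz": 1.2,"twist": 0},
    {"dx": 0,"dy": 0,"dz": 1.2,"twist": 0},
    {"dx": 0,"dy": 0,"dz": 1.2,"twist": 0},
    {"dx": 0,"dy": 0,"dz": 1.2,"twist": 0},
    {"dx": 0,"dy": 0,"dz": 1.2,"twist": 0},
    {"dx": 0,"dy": 0,"dz": 1.2,"twist": 0},
    {"dx": 0,"dy": 0,"dz": 1.2,"twist": 0},
    {"dx": 0,"dy": 0,"dz": 1.2,"twist": 0},
    {"dx": 0,"dy": 0,"dz": 1.2,"twist": 0},
    {"dx": 0,"dy": 0,"dz": 1.2,"twist": 0},
    {"dx": 0,"dy": 0,"dz": 1.2,"twist": 0}
  ],
  "grip": -1
}}

```text
clock: 8.3
position: [0.53, 0.288, 0.1529]
tool_rot: [-0.183, 1.563, -1.6]
force: [0.9, -0.4, -0.0]
grip_width: 0.0855
```

```bash
python3 - <<'E'
from h import *
c=-.125; t=gp(c,1.07);t[2]-=.011
plan(t,np.array([adir(c)[1],-adir(c)[0]]))
for n in ['wrist']:
    cv2.imwrite(f'pics/{n}9.png',imaging.grab_frame(n)[:,:,::-1])
w=cam('wrist')
print([proj(w,gp(c,f,.066)).round(1) for f in (.7,.84,.95,1.07)],proj(w,gp(c,0,0)))
E
```

```text
pos [0.53000507 0.28802617 0.15292693] x [-0.    -0.007 -1.   ] y [ 0.988  0.153 -0.001] w 0.08549333996298504 F [ 0.9 -0.4 -0. ] q [-0.78  0.58  0.26  1.73 -0.18  0.86 -0.28] t 8.3
d(cm) [-0.13 -0.01 -3.22]
twist -0.003121901495138225 or 3.138470752094655 -3.1447145550849314
[array([[270.6, 267. ]]), array([[270.4, 248.7]]), array([[270.2, 232. ]]), array([[270. , 211.8]])] [[271.28759694 178.68176397]]
```

View pics/wrist9.png

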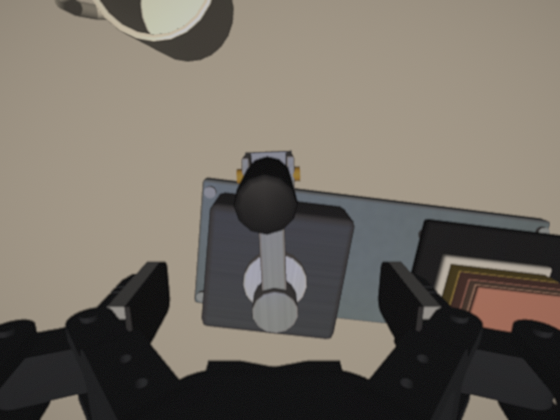

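>>> {"name": "arm_command", "arguments": {
  "commands": [
    {"dx": -0.1,"dy": -0.1,"dz": -0.7,"twist": 0},
    {"dx": -0.1,"dy": -0.1,"dz": -1.4,"twist": 0},
    {"dx": -0.1,"dy": -0.1,"dz": -2.1,"twist": 0},
    {"dx": -0.1,"dy": -0.1,"dz": -2.8,"twist": 0},
    {"dx": -0.1,"dy": -0.1,"dz": -3.3,"twist": 0},
    {"dx": -0.1,"dy": -0.1,"dz": -3.4,"twist": 0},
    {"dx": -0.1,"dy": -0.1,"dz": -3.4,"twist": 0}
  ]
}}

```text
clock: 8.93
position: [0.5236, 0.3219, 0.1535]
tool_rot: [-0.207, 1.563, -1.623]
force: [0.2, -0.4, -0.3]
grip_width: 0.0855
```

>>> {"name": "arm_command", "arguments": {
  "commands": [
    {"dx": 0,"dy": 0,"dz": 0,"twist": 0},
    {"dx": 0,"dy": 0,"dz": 0,"twist": 0},
    {"dx": 0,"dy": 0,"dz": 0,"twist": 0},
    {"dx": 0,"dy": 0,"dz": 0,"twist": 0},
    {"dx": 0,"dy": 0,"dz": 0,"twist": 0},
    {"dx": 0,"dy": 0,"dz": 0,"twist": 0},
    {"dx": 0,"dy": 0,"dz": 0,"twist": 0},
    {"dx": 0,"dy": 0,"dz": 0,"twist": 0},
    {"dx": 0,"dy": 0,"dz": 0,"twist": 0},
    {"dx": 0,"dy": 0,"dz": 0,"twist": 0}
  ],
  "grip": 1,
  "squeeze": 30
}}

```text
clock: 9.77
position: [0.5235, 0.3218, 0.1536]
tool_rot: [-0.212, 1.563, -1.629]
force: [-2.8, -1.8, 5.1]
grip_width: 0.0225
```

```bash
python3 - <<'E'
from h import *
c=-.125; t=gp(c,1.07);t[2]-=.011
plan(t,np.array([adir(c)[1],-adir(c)[0]]))
for n in ['wrist','side']:
    cv2.imwrite(f'pics/{n}10.png',imaging.grab_frame(n)[:,:,::-1])
crop(cv2.imread('pics/side10.png'),150,90,160,120,5,'pics/s10d.png')
E
```

```text
pos [0.5235494  0.32184465 0.1536356 ] x [-0.    -0.008 -1.   ] y [ 0.988  0.154 -0.002] w 0.022546391173892653 F [-2.8 -1.8  5.1] q [-0.83  0.6   0.26  1.7  -0.18  0.88 -0.34] t 9.7667
d(cm) [-0.04  0.11  0.22]
twist -0.0024089956643893132 or 3.139183657925404 -3.1440016492541822
```

View pics/wrist10.png

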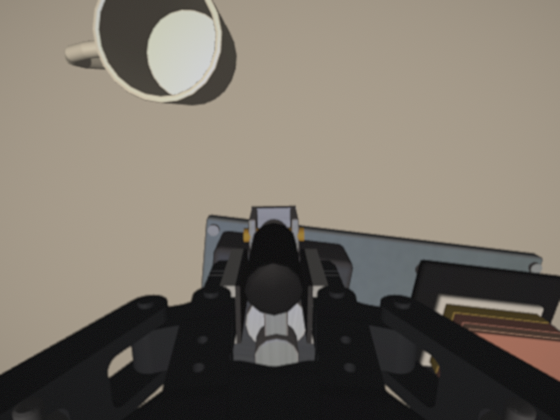

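View pics/s10d.png

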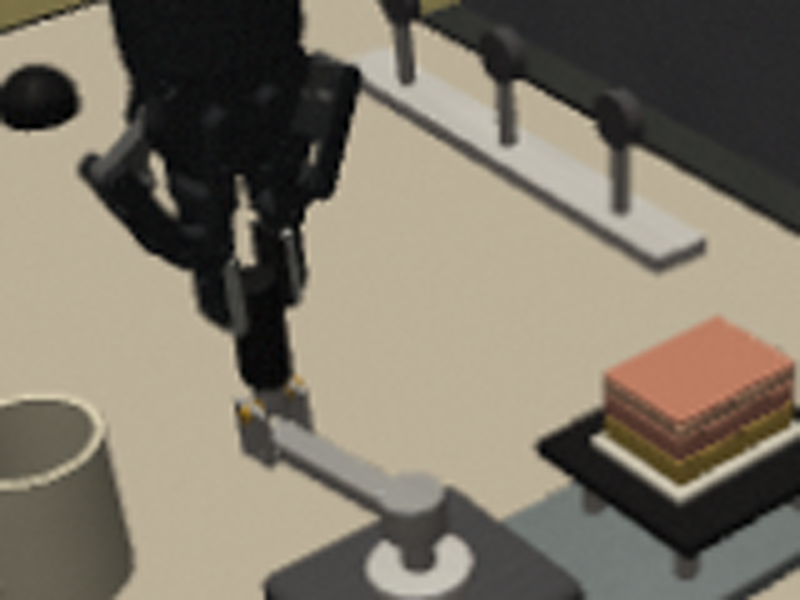

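>>> {"name": "arm_command", "arguments": {
  "commands": [
    {"dx": 0,"dy": 0.72,"dz": 0.03,"twist": 0.08},
    {"dx": 0,"dy": 1.43,"dz": 0.12,"twist": 0.16},
    {"dx": 0,"dy": 2.14,"dz": 0.26,"twist": 0.24},
    {"dx": 0,"dy": 2.83,"dz": 0.46,"twist": 0.32},
    {"dx": 0,"dy": 3.5,"dz": 0.71,"twist": 0.4},
    {"dx": 0,"dy": 4.16,"dz": 1.02,"twist": 0.48},
    {"dx": 0,"dy": 4.78,"dz": 1.37,"twist": 0.56},
    {"dx": 0,"dy": 5.38,"dz": 1.78,"twist": 0.64},
    {"dx": 0,"dy": 5.93,"dz": 2.23,"twist": 0.72},
    {"dx": 0,"dy": 6.46,"dz": 2.73,"twist": 0.8},
    {"dx": 0,"dy": 6.46,"dz": 2.73,"twist": 0.8},
    {"dx": 0,"dy": 6.46,"dz": 2.73,"twist": 0.8}
  ]
}}

```text
clock: 10.87
position: [0.592, 0.3051, 0.1538]
tool_rot: [0.718, 1.563, -1.496]
force: [2.3, 1.3, 1.8]
grip_width: 0.0225
```

```bash
python3 - <<'E'
from h import *
st=sensors.observe();v=st['position'][:2]-S
c=np.arctan2(v@X,v@Y);print('crank from tcp',c,np.linalg.norm(v))
t=gp(np.pi/2,1.07);t[2]-=.011
plan(t,np.array([adir(c)[1],-adir(c)[0]]))
for n in ['wrist','side']:
    cv2.imwrite(f'pics/{n}11.png',imaging.grab_frame(n)[:,:,::-1])
crop(cv2.imread('pics/side11.png'),150,90,160,120,5,'pics/s11d.png')
E
```

```text
crank from tcp 0.6528480269973675 0.09104116786682467
pos [0.59196094 0.30505156 0.15377773] x [ 0.001 -0.007 -1.   ] y [ 0.8   -0.6    0.005] w 0.022518858723410425 F [2.3 1.3 1.8] q [-0.86  0.71  0.47  1.56 -0.36  0.97 -0.92] t 10.8667
d(cm) [0.03 7.23 3.48]
twist -0.02240323112079666 or 3.1191894224689967 -3.1639958847105896
```

View pics/wrist11.png

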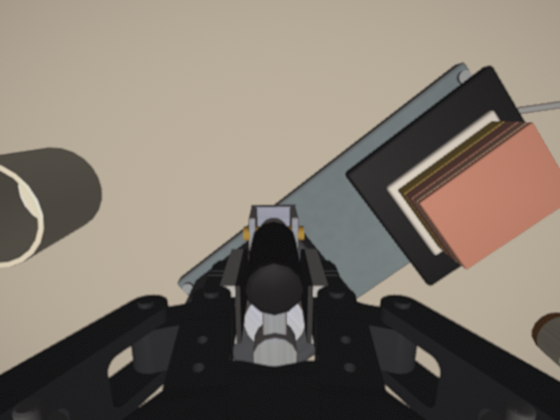

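View pics/s11d.png

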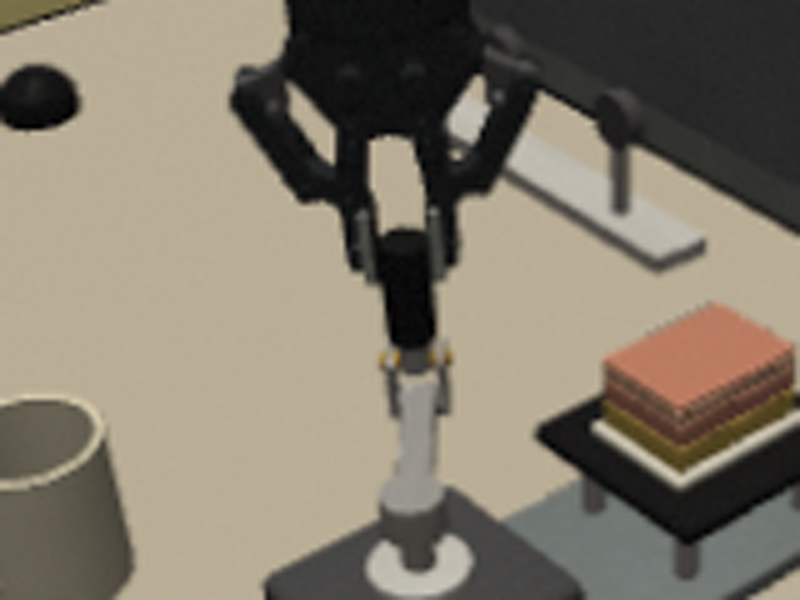

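>>> {"name": "arm_command", "arguments": {
  "commands": [
    {"dx": 0,"dy": 0.72,"dz": 0.03,"twist": 0.08},
    {"dx": 0,"dy": 1.43,"dz": 0.12,"twist": 0.16},
    {"dx": 0,"dy": 2.14,"dz": 0.26,"twist": 0.24},
    {"dx": 0,"dy": 2.83,"dz": 0.46,"twist": 0.32},
    {"dx": 0,"dy": 3.5,"dz": 0.71,"twist": 0.4},
    {"dx": 0,"dy": 4.16,"dz": 1.02,"twist": 0.48},
    {"dx": 0,"dy": 4.78,"dz": 1.37,"twist": 0.56},
    {"dx": 0,"dy": 5.38,"dz": 1.78,"twist": 0.64},
    {"dx": 0,"dy": 5.93,"dz": 2.23,"twist": 0.72},
    {"dx": 0,"dy": 6.46,"dz": 2.73,"twist": 0.8},
    {"dx": 0,"dy": 6.46,"dz": 2.73,"twist": 0.8},
    {"dx": 0,"dy": 6.46,"dz": 2.73,"twist": 0.8}
  ]
}}

```text
clock: 11.97
position: [0.6269, 0.2447, 0.1539]
tool_rot: [1.471, 1.563, -1.541]
force: [2.8, 3.1, -4.9]
grip_width: 0.0227
```

```bash
python3 - <<'E'
from h import *
st=sensors.observe();v=st['position'][:2]-S
c=np.arctan2(v@X,v@Y);print('crank from tcp',c,np.linalg.norm(v))
t=gp(np.pi/2,1.07);t[2]-=.011
plan(t,-Y)
for n in ['wrist','side']:
    cv2.imwrite(f'pics/{n}12.png',imaging.grab_frame(n)[:,:,::-1])
E
```

```text
crank from tcp 1.4481620313091061 0.08892553217282016
pos [0.62686447 0.2446962  0.15389838] x [ 0.    -0.007 -1.   ] y [ 0.13  -0.991  0.007] w 0.022719669363870734 F [ 2.8  3.1 -4.9] q [-0.86  0.77  0.67  1.54 -0.53  1.02 -1.48] t 11.9667
d(cm) [-0.    1.1  -0.06]
twist 0.098319351296534 or 3.2399120048863272 -3.043273302293259
```

View pics/wrist12.png

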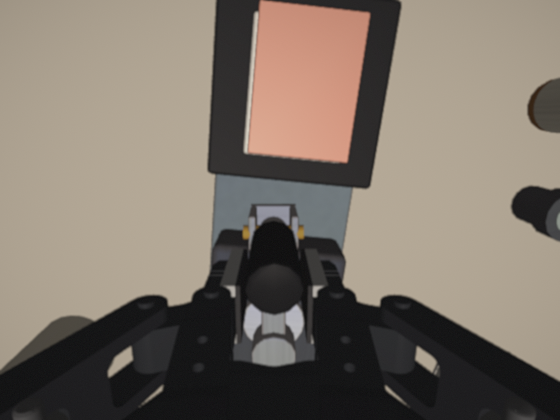

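>>> {"name": "arm_command", "arguments": {
  "commands": [
    {"dx": 0,"dy": 0.4,"dz": 0,"twist": 0.05},
    {"dx": 0,"dy": 0.8,"dz": 0.03,"twist": 0.09},
    {"dx": 0,"dy": 1.1,"dz": 0.05,"twist": 0.12},
    {"dx": 0,"dy": 1.1,"dz": 0.05,"twist": 0.12},
    {"dx": 0,"dy": 1.1,"dz": 0.05,"twist": 0.12}
  ]
}}

```text
clock: 12.48
position: [0.6275, 0.2353, 0.1539]
tool_rot: [1.569, 1.565, -1.559]
force: [4.2, 6.8, -2.9]
grip_width: 0.0227
```

>>> {"name": "arm_command", "arguments": {
  "commands": [
    {"dx": 0,"dy": 0.2,"dz": 0,"twist": 0},
    {"dx": 0,"dy": 0.4,"dz": 0,"twist": 0},
    {"dx": 0,"dy": 0.4,"dz": 0,"twist": 0},
    {"dx": 0,"dy": 0.4,"dz": 0,"twist": 0}
  ]
}}

```text
clock: 12.82
position: [0.6273, 0.2349, 0.154]
tool_rot: [1.769, 1.569, -1.354]
force: [3.3, 16.8, -4.1]
grip_width: 0.0227
```

```bash
python3 - <<'E'
from h import *
st=sensors.observe();v=st['position'][:2]-S
c=np.arctan2(v@X,v@Y);print('crank from tcp',c,np.linalg.norm(v))
t=gp(np.pi/2,1.07);t[2]-=.011
plan(t,-Y)
for n in ['wrist','side']:
    cv2.imwrite(f'pics/{n}13.png',imaging.grab_frame(n)[:,:,::-1])
crop(cv2.imread('pics/side13.png'),170,90,160,120,5,'pics/s13d.png')
E
```

```text
crank from tcp 1.5582176104792456 0.0884208789361949
pos [0.62733304 0.23494038 0.15402931] x [ 0.    -0.002 -1.   ] y [ 0.019 -1.     0.002] w 0.02274904782868144 F [ 3.3 16.8 -4.1] q [-0.86  0.78  0.7   1.55 -0.55  1.02 -1.56] t 12.8167
d(cm) [ 0.    0.11 -0.16]
twist -0.013441055707822102 or 3.128151597881971 -3.1550337092976153
```

View pics/wrist13.png

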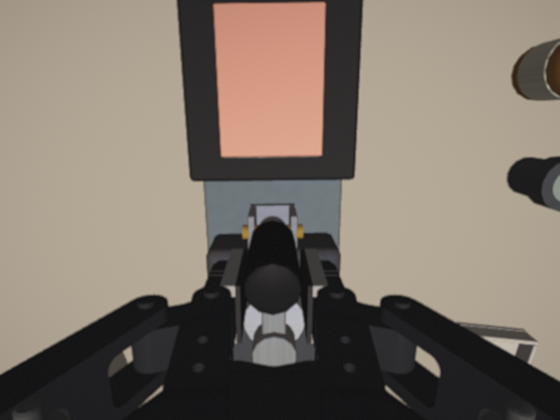

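View pics/s13d.png

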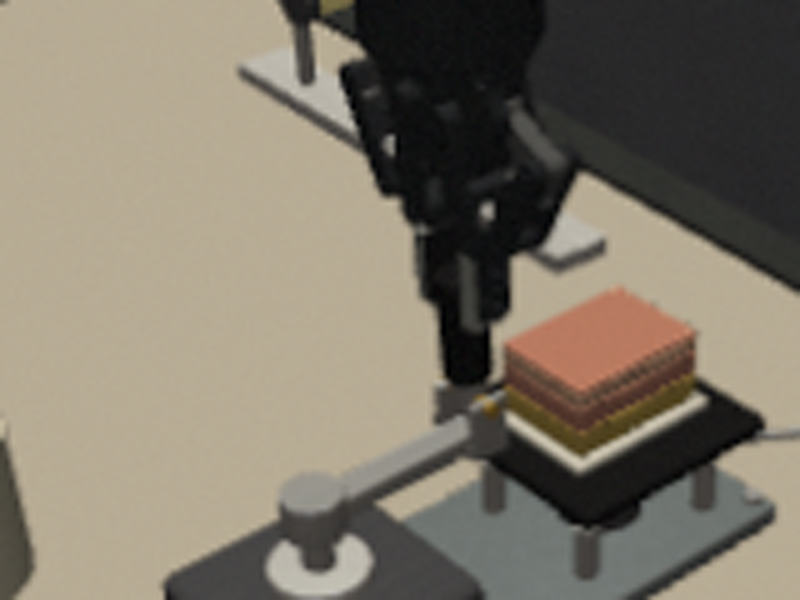

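>>> {"name": "arm_command", "arguments": {
  "commands": [
    {"dx": 0,"dy": 0,"dz": 0,"twist": 0},
    {"dx": 0,"dy": 0,"dz": 0,"twist": 0},
    {"dx": 0,"dy": 0,"dz": 0,"twist": 0},
    {"dx": 0,"dy": 0,"dz": 0,"twist": 0},
    {"dx": 0,"dy": 0,"dz": 0,"twist": 0},
    {"dx": 0,"dy": 0,"dz": 0,"twist": 0},
    {"dx": 0,"dy": 0,"dz": 0,"twist": 0},
    {"dx": 0,"dy": 0,"dz": 0,"twist": 0},
    {"dx": 0,"dy": 0,"dz": 0,"twist": 0},
    {"dx": 0,"dy": 0,"dz": 0,"twist": 0},
    {"dx": 0,"dy": 0,"dz": 0,"twist": 0}
  ],
  "grip": -1
}}

```text
clock: 13.83
position: [0.6273, 0.2349, 0.154]
tool_rot: [1.731, 1.569, -1.392]
force: [0.5, 0.5, 0.3]
grip_width: 0.0852
```

>>> {"name": "arm_command", "arguments": {
  "commands": [
    {"dx": -1,"dy": 0,"dz": 0,"twist": 0},
    {"dx": -2.5,"dy": 0,"dz": 0,"twist": 0},
    {"dx": -4,"dy": 0,"dz": 0,"twist": 0},
    {"dx": -6,"dy": 0,"dz": 0,"twist": 0},
    {"dx": -8,"dy": 0,"dz": 0,"twist": 0},
    {"dx": -10,"dy": 0,"dz": 0,"twist": 0},
    {"dx": -12,"dy": 0,"dz": 0,"twist": 0},
    {"dx": -12,"dy": 0,"dz": 0,"twist": 0},
    {"dx": -12,"dy": 0,"dz": 0,"twist": 0},
    {"dx": -12,"dy": 0,"dz": 0,"twist": 0}
  ]
}}

```text
clock: 14.67
position: [0.6271, 0.2352, 0.274]
tool_rot: [1.625, 1.569, -1.498]
force: [-0.6, 0.7, -1.0]
grip_width: 0.0857
```

```bash
python3 - <<'E'
from h import *
plan(np.r_[S,.2])
for n in ['wrist','side']:
    cv2.imwrite(f'pics/{n}14.png',imaging.grab_frame(n)[:,:,::-1])
crop(cv2.imread('pics/side14.png'),170,90,160,120,5,'pics/s14d.png')
w=cam('wrist');print(proj(w,[gp(np.pi/2,f,.066) for f in(.84,1.07)]),proj(w,np.r_[S,.112]),proj(w,gp(np.pi/2,0,0)))
E
```

```text
pos [0.62706715 0.23521075 0.27396601] x [ 0.    -0.002 -1.   ] y [ 0.019 -1.     0.002] w 0.0856927571176627 F [-0.6  0.7 -1. ] q [-0.89  0.67  0.77  1.43 -0.47  1.24 -1.62] t 14.6667
d(cm) [7.4  0.24 8.81]
[[276.35303765 227.58833083]
 [276.10308554 208.44642274]] [[276.61299978 276.92855347]] [[275.4188039  189.60496334]]
```

View pics/wrist14.png

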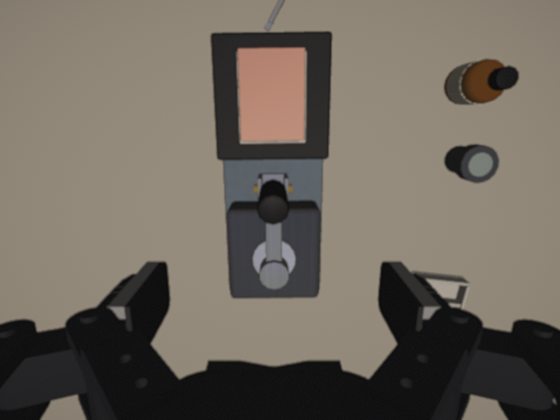

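View pics/s14d.png

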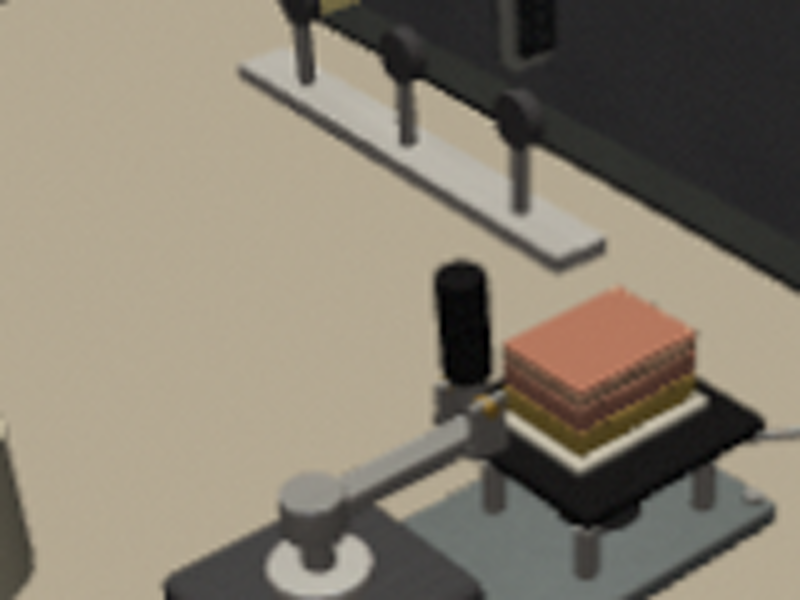

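View pics/side14.png

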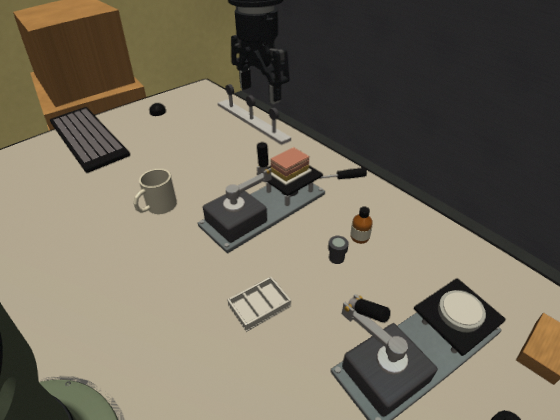

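```bash
python3 -c "
from workcell import order; print(order.job_done())"
```

```text
the job is handed in; nothing more can be done
None
```

I unfolded the handle on the layered-block lift to its upright stop, then cranked it about 1.7 rad clockwise to its stop. I let go with the handle upright and handed the job in at about 14.8 s.

- **Handle:** my first attempt failed because the grip slipped off partway through unfolding. I pushed the handle the rest of the way from the inside with closed fingers, until the reading rose to about 16 N with no further movement. After release, its free end sat at pixel (273, 208) in the wrist picture; the upright model predicts (276, 208).
- **Crank:** it was at its stop. The angle from the tool position was about 1.56 rad, and the reading rose to about 17 N without movement. The arm lines up with the platform in the last wrist picture.
- **Contact and other lift:** the tool is about 12 cm above where it let go, with near-zero force. In the last side picture the dish lift looks unchanged, with its handle still near (370, 310), and nothing has fallen.
- **Disagreement:** the wrist camera placed the spindle about 5 mm from where the top and side cameras did. I worked with a compromise between them.

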